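# Reseat the loose relay and latch the rig's electrical box

### The arm

A 6-joint arm with a two-finger parallel gripper is mounted at the origin on the work surface. World frame = base frame: x ahead of the robot, y to its left, z up, the work surface at z = 0. Lengths are in m, angles in rad, forces in N, time in s.
With the tool pointing down it reaches from about 0.35 to 0.775 m from the base axis. Payload 5.5 kg.
Tool frame: the origin (TCP) lies at the very end of the fingers, on their centre line; the grasp point (between the pads) lies 19 mm behind it; x points along the fingers, y is the direction in which the jaws open and shut, and the axes are right-handed (so a half turn about x gives the same grasp; the last joint's range is limited). The gripper opens to 85 mm and grips with 20 to 120 N. Pads are 22 mm wide; open, the fingers measure 114 mm over their backs; the gripper's body (76 mm by 85 mm) begins 54 mm behind the grasp point. The pads swing forward as they close: fully open they stand 13 mm farther back than shut.
Start: joints at [1.11, 0.313, 0.046, 1.304, 0, 1.431], TCP at [0.181, 0.546, 0.231] pointing down, gripper open.
Joint ranges: [-2.76, 2.76], [-0.86, 1.69], [-1.03, 1.26], [-2.2, 2.34], [-1.47, 1.5], [-3.14, 3.14]. Speed limits (rad/s): [2.57, 2.57, 3.14, 3.14, 3.14, 3.14].

### API

Orientations are given as a unit quaternion [w, x, y, z].
In Python, from workcell import env gives the robot as it stands.
- The arm moves only by the tool drive_tool, never from a script. Its argument "plan" is a list that holds one entry, the list of rows, each a list of 7 numbers: the shift along the tool's x, y, z in cm, then the turn, a rotation vector about the tool's x, y, z in degrees, then the opening, from 0 (shut) to 1 (fully open). In form: [[[tx, ty, tz, wx, wy, wz, fingers], ...]]. A call has exactly 5 rows; each row shifts and turns the commanded pose from where the row before left it, along the tool's axes as they then stand; what a row does not reach is not made up. A row lasts 1/12 s, in which the tool goes at most 41.7 mm and 7.16 degrees, less where a joint would pass 70% of its speed; a pose out of reach is approached as far as the arm can. A call with a gripper value outside its range is refused whole. The fingers move at their own pace and stop on an object; "squeeze" is the grip in N (left out, the last holds). Time passes only in rows, so rows that do not move let the fingers close, or fill a call up. It gives the time, the measured TCP pose, the force and the opening at its end, in the units of the state.
- env.get_state(): the state, without advancing time (a new reading comes with each control period).
- env.read_camera(name): name is "side" or "top" or "wrist"; returns the picture (384x512x3 uint8, red, green, blue); there is no depth.
- env.camera_model(name): a dict with "camera_matrix" (3x3 intrinsics, pixels), "k1" (the pictures are not rectified: a ray, as slopes to the right and down, at radius r is drawn at 1 + k1 r^2 times it, then the intrinsics apply), "camera_from_world" (4x4, takes a point from world to camera coordinates); the wrist camera has in their place "T_tool_cam" (4x4, takes a point from camera to tool coordinates, whose origin is the TCP and whose axes are the tool frame's). Camera axes: x right, y down, z forward; pixel columns grow to the right and rows downward; lengths in m; the calibration is good to about 2 mm. A picture is of the moment at which its call begins: read the wrist's pose just before it. camera_model takes no time and is no camera call.
- env.hand_in(): hands the job in, once; it reports no verdict.
The state is a dict: "clock": time; "joint_pos": joint angles; "qvel": joint speeds; "tau": joint torques, N m; "tcp_pos": TCP position; "orientation": TCP orientation; "wrist_force": force on the tool from outside, world axes, zero at the start; "ft_torque": the same for the moment, N m; "finger_gap": finger opening in m.
Only numpy, scipy, OpenCV 4.12 (cv2) and the standard library are available. Lean on these libraries where they do the work, as an engineer would, in place of code of your own. Each camera call takes 0.05 s, during which the arm holds its last target.

### The job

One of the four relays in the engine rig's electrical box has worked loose and stands proud of the others: press it fully home in its socket. Then swing the box's door over and push it shut, without slamming or forcing it, until its sprung latch snaps in behind the strike and the door stays shut by itself. Leave the tools and other things on the bench where they are.

Things in the scene. Friction and masses are not known exactly. Their poses are not given: they have to be found in the camera images.
- box: Grey sheet-steel electrical box, 260 (x) x 200 (y) mm, open on top, fixed to the bench on two blue rails (360 x 25 x 20 mm, along x). Origin at bench level under its centre, z up. The +y side has the hinge, the -y side the latch strike. Rim at z = 103 mm. Four black relays, 28 x 28 mm from above, 46 mm apart, stand in a row along x at y = -10 mm; tops of seated ones at z = 102 mm.
- relay_top (a point): Centre of the top face of the loose relay (28 x 28 mm black block). It may be in any of the four places; it stands 6 to 9 mm higher than the other three. Axes as box.
- relay (a joint): How far the loose relay has been pushed down, in m: grows from 0 to 0.003 at the start to 0.009 when it bottoms in its socket. The socket grips it: about 7 N moves it, straight down; it stays where it is left. Do not press it with more than 30 N.
- hinge (a point): Middle of the hinge line, on the box: the line runs along box x, 104 mm from the box's centre to +y, 107 mm above its origin. Axes as box.
- door_face (a point): Point on the door's flat outer face, midway along the hinge, 188 mm from the hinge line, 20 mm from the free edge. Moves with the door. Its axes: x along the hinge line, -y from hinge to free edge, z out of the outer face (up when shut). The outer face lies 3 mm above the hinge line when shut.
- door (a joint): Door angle, rad: 0 level with the hinge line, 1.57 upright, starts 1.4 to 1.7; shut and latched it rests between -0.018 and 0.024, as the strike is set. Grey sheet, 264 mm along the hinge x 208 mm, 3 mm thick, 0.55 kg. Stiff hinges: it stays at any angle (3 to 6 N at the free edge moves it). A foam seal pushes back over the last few mm. Never push it with over 25 N or move it faster than 1.5 rad/s.
- latch (a joint): Bevelled spring bolt in the door's free edge: 0 m fully out, up to 0.009 pushed in. It meets the strike 12 mm before shut, is pushed in 6 mm, and springs back to 0 when past it, about 0.5 mm below where the latched door rests; rubber stops on the strike stop the door hard 0.8 mm below that rest. The strike's height is adjustable over 7 mm, setting unknown. Takes 7 to 15 N near the free edge, more nearer the hinge.
- multimeter: Bystander: grey hand multimeter lying on its back, 85 x 170 x 38 mm; origin under its centre.
- spray_can: Bystander: upright spray can, 58 mm diameter, 190 mm tall; origin under its centre.
- screwdriver: Bystander: screwdriver lying on the bench; origin under its middle.
- socket_bit: Bystander: plain steel socket-wrench socket standing on end, 28 mm diameter, 38 mm tall; origin under its centre.

How it is judged:
On the way, in this order (a step that is already met when the one before it is completed fails the run):
1. the loose relay is pressed home in its socket (within 1.2 mm of its stop) while the door is open (value of joint relay above 0.0078 m and value of joint door above 0.5 rad), for 0.2 s.
2. the door is shut and the bolt has snapped out behind the strike (value of joint door below 0.03 rad and value of joint latch below 0.002 m), for 0.2 s.
At the end, for the whole second after the job is handed in: The relay is within 1.2 mm of its stop, the door is shut (joint below 0.03 rad) with the bolt out (less than 2 mm pushed in) behind the strike, and the door is let go (all of step 2 and value of joint relay above 0.0078 m); the robot touches nothing.
It fails at once if the door is pushed with more than 25 N (contact force between door and the fingers above 25 N or contact force between door and the arm above 25 N).
It fails at once if the relay is pressed with more than 30 N (contact force between relay and the fingers above 30 N or contact force between relay and the arm above 30 N).
It fails at once if the door is slammed (moves faster than 1.5 rad/s) (velocity of joint door below -1.5 rad/s or velocity of joint door above 1.5 rad/s).
It fails at once if a bystander is moved by more than 30 mm (distance of any of multimeter, spray_can, screwdriver, socket_bit from where it was at the start of the episode above 0.03 m).
It also fails if it takes over 64 s, if anything falls off the work surface, if the arm or the gripper's body presses on something with over 40 N, if the wrist force passes 120 N, or if a joint passes its speed limit or range.

## Working session

There is one attempt and no reset: what is moved stays moved. The work goes in short steps, Python scripts to look and compute and a tool call to move; the robot and the scene stay as the last step left them, time stands still between calls to the robot, and variables do not carry over. Pictures are saved under pics/ and viewed, and the job is handed in when it is done.

Besides the shell and the picture viewer there is one more tool, called after "Emit:" as name(argument=value, ...) on one line, values as JSON. drive_tool: Moves the arm, as the interface text tells. Its arguments: {"type":"object","properties":{"plan":{"type":"array","items":{"type":"array","items":{"type":"array","items":{"type":"number"}}}},"squeeze":{"type":"number"}},"required":["plan"]}

```bash
ls; mkdir -p pics; python3 - <<'E'
from workcell import env
import cv2
for n in("side","top","wrist"):
    im=env.read_camera(n); cv2.imwrite(f"pics/{n}0.png",im[:,:,::-1]); m=env.camera_model(n); print(n,m)
print(env.get_state())
E
```

```text
pics
side {'camera_matrix': array([[349.83438845,   0.        , 251.57474348],
       [  0.        , 349.83438845, 196.38679337],
       [  0.        ,   0.        ,   1.        ]]), 'k1': -0.0742782467669214, 'camera_from_world': array([[-0.12237022, -0.99241399, -0.01183207,  0.10145   ],
       [-0.72935914,  0.09800651, -0.67707456,  0.44701194],
       [ 0.67309789, -0.07422394, -0.7358193 ,  0.55532022],
       [ 0.        ,  0.        ,  0.        ,  1.        ]])}
top {'camera_matrix': array([[366.87471717,   0.        , 259.51496787],
       [  0.        , 366.87471717, 192.13532276],
       [  0.        ,   0.        ,   1.        ]]), 'k1': -0.052817505894496485, 'camera_from_world': array([[-0.00783046, -0.99989683, -0.01204211,  0.03643465],
       [-0.99280216,  0.00921301, -0.11941105,  0.51373899],
       [ 0.11950968,  0.01102039, -0.99277187,  0.9767649 ],
       [ 0.        ,  0.        ,  0.        ,  1.        ]])}
wrist {'camera_matrix': array([[280.96439049,   0.        , 257.68419731],
       [  0.        , 280.96439049, 186.57044125],
       [  0.        ,   
[... 395 characters left out ...]
.00000000e+00]])}
{'clock': 0.15, 'joint_pos': array([1.11038312e+00, 3.13830862e-01, 4.52363389e-02, 1.30361048e+00,
       8.81636716e-06, 1.43117480e+00]), 'qvel': array([-1.30199564e-05, -2.25225957e-03,  3.96066170e-03,  7.72909927e-04,
        1.24305623e-04,  3.97748838e-04]), 'tau': array([ 1.43096615e-03, -4.81066203e+01,  2.98815805e+01,  1.39307126e-02,
       -1.55661028e-04, -3.08929053e-06]), 'tcp_pos': array([0.18115188, 0.54530948, 0.23061056]), 'orientation': array([ 0.69788012,  0.1124564 ,  0.69818045, -0.11340615]), 'wrist_force': array([-0.2390681 ,  0.3711538 , -0.68965107]), 'ft_torque': array([-0.02951116,  0.00439351,  0.01506811]), 'finger_gap': 0.08561205492285863}
```

View pics/side0.png

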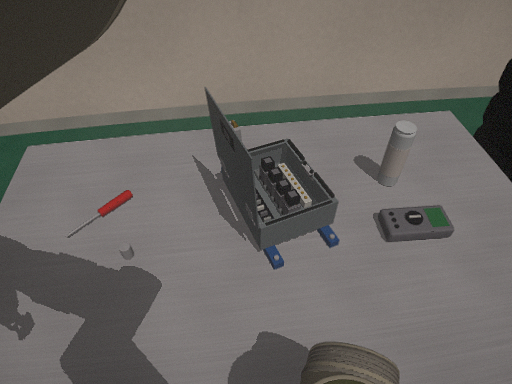

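View pics/top0.png

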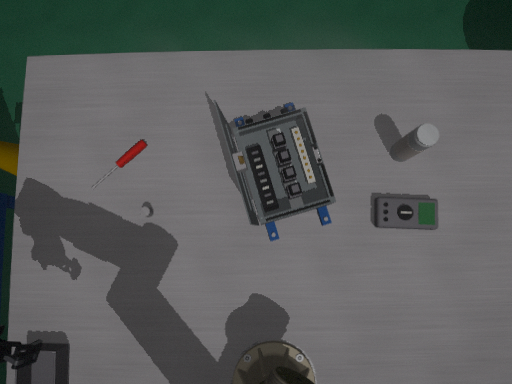

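```bash
python3 - <<'E'
import cv2
a=cv2.imread("pics/top0.png"); cv2.imwrite("pics/topc.png",cv2.resize(a[70:270,180:400],None,fx=3.5,fy=3,interpolation=cv2.INTER_CUBIC)[:600,:800])
a=cv2.imread("pics/side0.png"); cv2.imwrite("pics/sidec.png",cv2.resize(a[90:290,170:400],None,fx=3,fy=3,interpolation=cv2.INTER_CUBIC))
E
```

```text
(no output)
```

View pics/sidec.png

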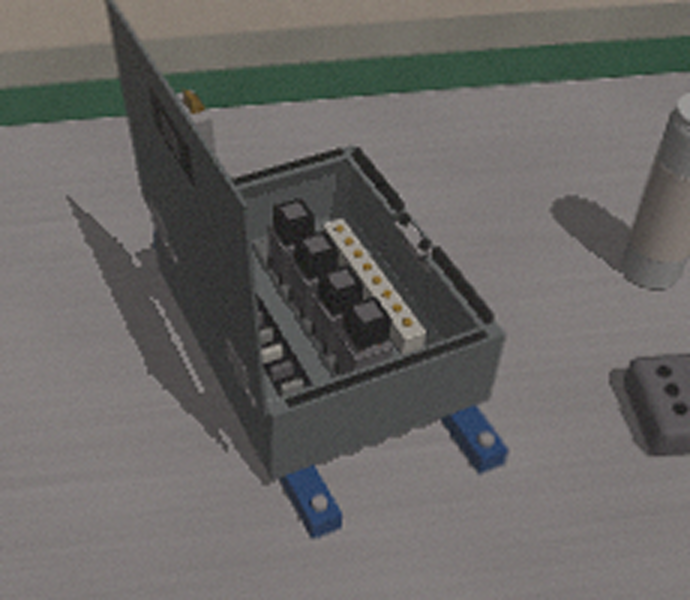

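View pics/topc.png

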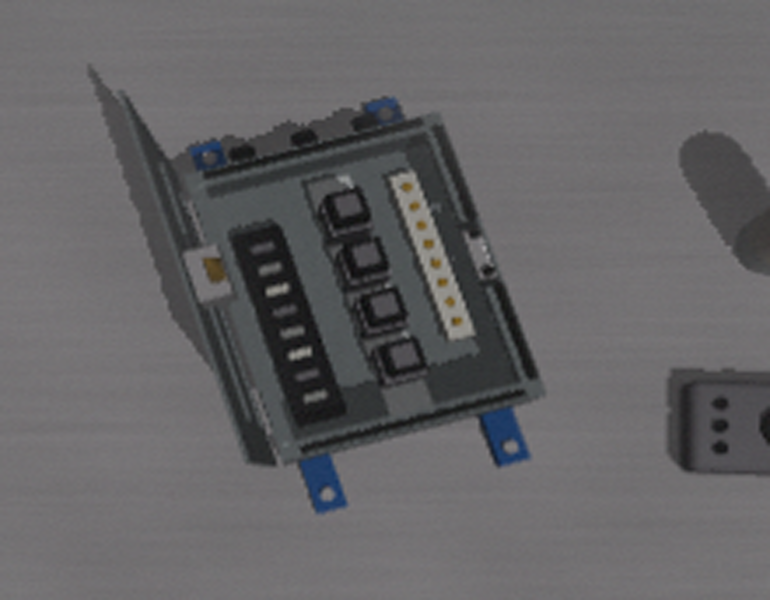

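View pics/wrist0.png

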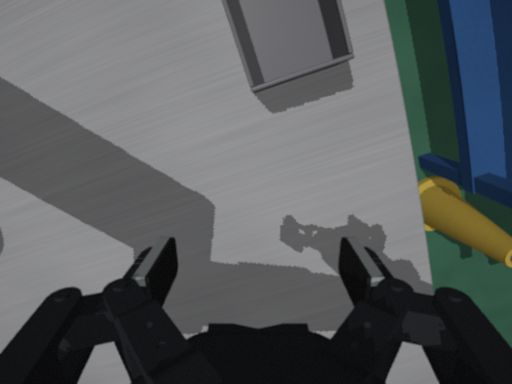

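```bash
cat > h.py <<'E'
import numpy as np, cv2
from workcell import env
def proj(n,P,M=None):
    P=np.atleast_2d(P); m=env.camera_model(n)
    T=m.get("camera_from_world") if M is None else M
    c=P@T[:3,:3].T+T[:3,3]; s=c[:,:2]/c[:,2:]; r2=(s**2).sum(1,keepdims=True)
    s=s*(1+m["k1"]*r2); K=m["camera_matrix"]
    return s*[K[0,0],K[1,1]]+K[:2,2]
def boxT(p,P):
    c,s=np.cos(p[2]),np.sin(p[2]); P=np.atleast_2d(P)
    return P@np.array([[c,s,0],[-s,c,0],[0,0,1]])+[p[0],p[1],0]
E
python3 - <<'E'
from h import *
from scipy.optimize import least_squares
t=lambda u,v:(180+u/3.5-.35,70+v/3-.33)
s=lambda u,v:(170+u/3-.33,90+v/3-.33)
C=[(.13,-.1,.103),(-.13,-.1,.103),(-.13,.1,.103)]
obsT=[t(437,113),t(543,393),t(283,462)]; obsS=[s(352,150),s(503,328),s(270,408)]
rT=[t(405,357),t(384,308),t(367,257),t(348,207)]; rS=[s(370,316),s(345,283),s(320,247),s(295,212)]
def f(p,full=False):
    z=[.102]*4
    R=[(p[3]+.046*i-.069,p[4],.102+p[5+i]) for i in range(4)]
    P=boxT(p,np.array(C+R))
    e=np.r_[proj("top",P)-np.array(obsT+rT),proj("side",P)-np.array(obsS+rS)]
    if full: return e
    return np.r_[e.ravel(), p[5:9]*100, p[3]*200,(p[4]+.01)*200]
r=least_squares(f,[.45,.05,.3,0,-.01,0,0,0,0],loss="soft_l1")
np.set_printoptions(precision=4,suppress=True)
print(r.x); print(f(r.x,True).round(1))
E
```

```text
[ 0.5786 -0.0292  0.2836 -0.0031 -0.0116  0.002  -0.0032 -0.0022 -0.0004]
[[-0.  -1. ]
 [ 0.6 -0. ]
 [-0.4 -0.3]
 [ 0.1  0.2]
 [ 0.6 -0.1]
 [ 0.2  0.1]
 [ 0.5 -0. ]
 [-0.2 -2.1]
 [ 0.3  1.7]
 [ 0.1  2.6]
 [-0.3  0. ]
 [-0.8 -0.1]
 [-0.7 -0.1]
 [-0.   0. ]]
```

```bash
cat >> h.py <<'E'
from scipy.spatial.transform import Rotation as Ro
def q2R(q): return Ro.from_quat([q[1],q[2],q[3],q[0]])
def cur():
    s=env.get_state(); return s["tcp_pos"],q2R(s["orientation"]),s
def rel(p1,R1,p2,R2):
    "shift(cm) in tool axes and rotvec deg"
    return R1.inv().apply(np.array(p2)-p1)*100,(R1.inv()*R2).as_rotvec(degrees=True)
def wristM():
    p,R,s=cur(); T=np.eye(4);T[:3,:3]=R.as_matrix();T[:3,3]=p
    return np.linalg.inv(T@env.camera_model("wrist")["T_tool_cam"])
np.set_printoptions(precision=4,suppress=True)
E
python3 - <<'E'
from h import *
p,R,s=cur(); print(R.as_matrix())
E
```

```text
[[-0.0006  0.3153  0.949 ]
 [-0.0013  0.949  -0.3153]
 [-1.     -0.0014 -0.0002]]
```

Emit:
drive_tool(plan=[[[-3, -1.2, 1.3, 0, 0, 0, 0], [-3, -1.2, 1.3, 0, 0, 0, 0], [-3, -1.2, 1.3, 0, 0, 0, 0], [-3, -1.2, 1.3, 0, 0, 0, 0], [-3, -1.2, 1.3, 0, 0, 0, 0]]], squeeze=40)

```text
clock: 0.57
tcp_pos: [0.2241, 0.4672, 0.3825]
orientation: [0.698, 0.113, 0.698, -0.113]
wrist_force: [0.3, 0.1, 0.2]
finger_gap: 0.0257
```

Emit:
drive_tool(plan=[[[0, -2.6, 2.9, 0, 0, 0, 0], [0, -2.6, 2.9, 0, 0, 0, 0], [0, -2.6, 2.9, 0, 0, 0, 0], [0, -2.6, 2.9, 0, 0, 0, 0], [0, -2.6, 2.9, 0, 0, 0, 0]]])

```text
clock: 0.98
tcp_pos: [0.321, 0.2975, 0.3812]
orientation: [0.698, 0.113, 0.698, -0.113]
wrist_force: [0.8, 1.1, 0.6]
finger_gap: -0.0
```

Emit:
drive_tool(plan=[[[0, -2.6, 2.9, 0, 0, 0, 0], [0, -2.6, 2.9, 0, 0, 0, 0], [0, -2.6, 2.9, 0, 0, 0, 0], [0, -2.6, 2.9, 0, 0, 0, 0], [0, -2.6, 2.9, 0, 0, 0, 0]]])

```text
clock: 1.4
tcp_pos: [0.4176, 0.1282, 0.3813]
orientation: [0.698, 0.113, 0.698, -0.113]
wrist_force: [1.4, 0.3, 0.1]
finger_gap: 0.0001
```

Emit:
drive_tool(plan=[[[0, -2.6, 2.9, 0, 0, 0, 0], [0, -2.6, 2.9, 0, 0, 0, 0], [0, -2.6, 2.9, 0, 0, 0, 0], [0, -2.6, 2.9, 0, 0, 0, 0], [0, -2.6, 2.9, 0, 0, 0, 0]]])

```text
clock: 1.82
tcp_pos: [0.5144, -0.0409, 0.3811]
orientation: [0.698, 0.113, 0.698, -0.113]
wrist_force: [1.9, -0.1, 0.1]
finger_gap: 0.0001
```

Emit:
drive_tool(plan=[[[0, 0, 0, -7, 0, 0, 0], [0, 0, 0, -7, 0, 0, 0], [0, 0, 0, -7, 0, 0, 0], [0, 0, 0, -7, 0, 0, 0], [0, 0, 0, -6.6, 0, 0, 0]]])

```text
clock: 2.23
tcp_pos: [0.5139, -0.0393, 0.3808]
orientation: [0.699, -0.101, 0.7, 0.102]
wrist_force: [-0.3, -0.0, -0.4]
finger_gap: 0.0003
```

```bash
python3 - <<'E'
from h import *
p,R,s=cur(); print(p,R.as_matrix(),s["joint_pos"],s["clock"])
for n in("wrist","side"):
    cv2.imwrite(f"pics/{n}1.png",env.read_camera(n)[:,:,::-1])
E
```

```text
[ 0.5139 -0.0393  0.3808] [[-0.0009 -0.2846  0.9587]
 [ 0.0004  0.9587  0.2846]
 [-1.      0.0006 -0.0008]] [-0.2322  0.2023  0.2631  1.6326  0.0002 -0.5208] 2.2333
```

View pics/wrist1.png

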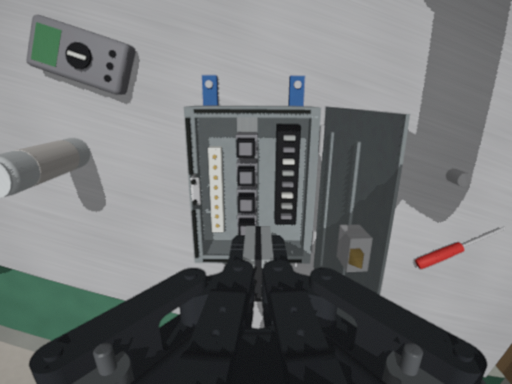

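View pics/side1.png

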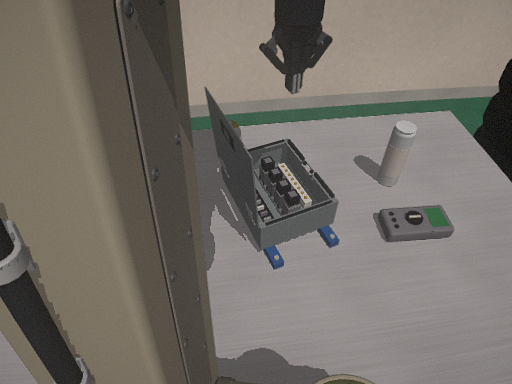

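```bash
python3 - <<'E'
import cv2
a=cv2.imread("pics/wrist1.png"); cv2.imwrite("pics/w1c.png",cv2.resize(a[60:260,150:400],None,fx=3,fy=3,interpolation=cv2.INTER_CUBIC))
E
```

```text
(no output)
```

View pics/w1c.png

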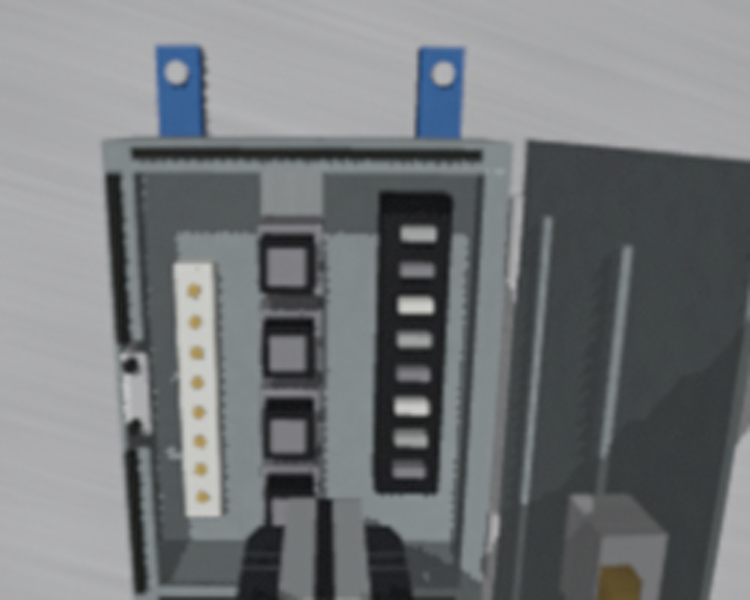

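```bash
python3 - <<'E'
import cv2
a=cv2.imread("pics/side1.png"); cv2.imwrite("pics/s1c.png",cv2.resize(a[145:215,245:325],None,fx=8,fy=8,interpolation=cv2.INTER_CUBIC))
a=cv2.imread("pics/top0.png"); cv2.imwrite("pics/t0c.png",cv2.resize(a[120:205,260:330],None,fx=7,fy=7,interpolation=cv2.INTER_CUBIC))
E
```

```text
(no output)
```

View pics/s1c.png

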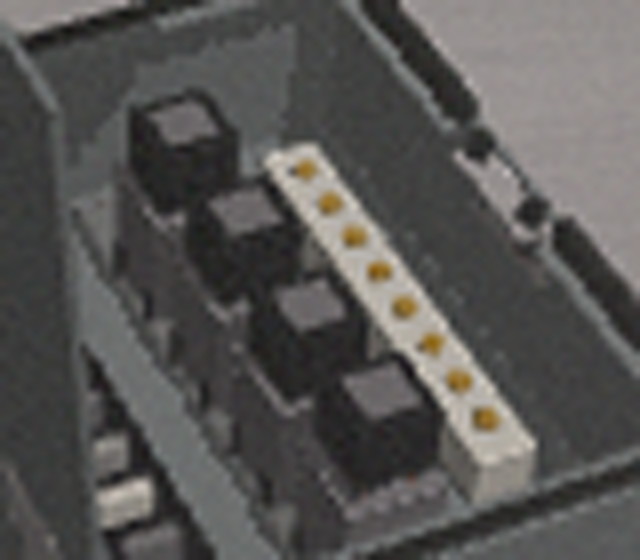

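View pics/t0c.png

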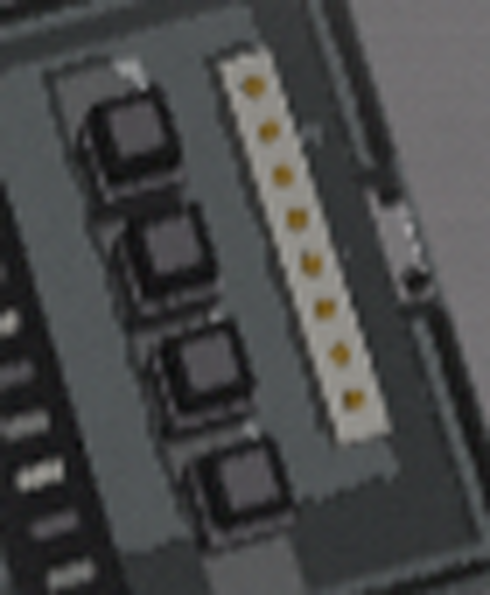

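```bash
python3 - <<'E'
from h import *
from scipy.optimize import least_squares
t=lambda u,v:(180+(u+.5)/3.5-.5,70+(v+.5)/3-.5)
s=lambda u,v:(170+(u+.5)/3-.5,90+(v+.5)/3-.5)
w=lambda u,v:(150+(u+.5)/3-.5,60+(v+.5)/3-.5)
t7=lambda u,v:(260+(u+.5)/7-.5,120+(v+.5)/7-.5)
s8=lambda u,v:(245+(u+.5)/8-.5,145+(v+.5)/8-.5)
C=[(.13,-.1,.103),(-.13,-.1,.103),(-.13,.1,.103)]
oT=[t(437,113),t(543,393),t(283,462)]; oS=[s(352,150),s(503,328),s(270,408)]; oW=[w(104,140),w(512,141)]
rT=[t7(244,482),t7(208,364),t7(172,249),t7(136,133)]; rS=[s8(381,390),s8(314,304),s8(248,211),s8(183,120)]
rW=[w(290,268),w(291,354),w(291,434)]
M=wristM()
def f(p,full=False):
    R=[(p[3]+.046*i-.069,p[4],.102+p[5+i]) for i in range(4)]
    P=boxT(p,np.array(C+R)); PW=boxT(p,np.array(C[1:]+R[:3]))
    e=np.r_[proj("top",P)-np.array(oT+rT)+p[9:11],proj("side",P)-np.array(oS+rS)+p[11:13],proj("wrist",PW,M)-np.array(oW+rW)+p[13:15]]
    if full: return e
    return np.r_[e.ravel()/.4,p[3]/.001,(p[4]+.01)/.001,p[9:]/1]
for k in range(4):
  best=[]
  def g(q):
    p=np.zeros(15);p[:5]=q[:5];p[9:]=q[6:];p[5+k]=q[5];return f(p)
  r=least_squares(g,np.r_[.58,-.03,.28,0,-.01,.007,np.zeros(6)],loss="soft_l1")
  print(k,r.cost,r.x)
  p=np.zeros(15);p[:5]=r.x[:5];p[9:]=r.x[6:];p[5+k]=r.x[5]
  if k in(0,):print(f(p,True).round(1))
E
```

```text
0 26.22548394670093 [ 0.5787 -0.029   0.2814 -0.0006 -0.0104  0.006   0.0009  0.5035  0.3045
 -0.1126  0.386  -1.1483]
[[ 0.1 -0.4]
 [ 0.5  0.6]
 [-0.6  0.2]
 [ 0.3  0. ]
 [-0.   0.2]
 [-0.1 -0.2]
 [-0.2 -0.2]
 [ 0.2 -2.2]
 [ 0.5  1.6]
 [ 0.2  2.5]
 [-0.1 -0.1]
 [-0.6 -0.2]
 [-0.5 -0.3]
 [ 0.   0.1]
 [-0.3  0.4]
 [ 1.6  0.2]
 [-0.3 -0.5]
 [-0.1 -0.5]
 [ 0.2  0.4]]
1 30.29857740098026 [ 0.5794 -0.029   0.2825 -0.0004 -0.0106 -0.0009  0.0271  0.7546  0.3856
 -0.1789  0.5506 -1.5455]
2 28.41159914781925 [ 0.5791 -0.0291  0.2825 -0.0002 -0.0106 -0.0033  0.014   0.6936  0.3604
 -0.5018  0.5573 -1.2909]
3 30.0434605232615 [ 0.5795 -0.029   0.2822 -0.0004 -0.0106 -0.0019  0.0186  0.7768  0.3874
 -0.4404  0.5753 -1.6393]
```

Emit:
drive_tool(plan=[[[3.5, -0.4, -0.1, 0, 0, 0, 0], [3.5, -0.4, -0.1, 0, 0, 0, 0], [3.5, -0.4, -0.1, 0, 0, 0, 0], [3.5, -0.4, -0.1, 0, 0, 0, 0], [3.5, -0.24, -0.06, 0, 0, 0, 0]]])

```text
clock: 2.75
tcp_pos: [0.5143, -0.0581, 0.2048]
orientation: [0.7, -0.098, 0.7, 0.098]
wrist_force: [0.6, 0.3, 0.1]
finger_gap: -0.0004
```

```bash
python3 - <<'E'
from h import *
p,R,s=cur(); print(p,s["wrist_force"])
for n in("wrist","side","top"):
    a=env.read_camera(n)[:,:,::-1]
    if n!="wrist":
        a=a[80:280,170:400]; a=cv2.resize(a,None,fx=3,fy=3,interpolation=cv2.INTER_CUBIC)
    cv2.imwrite(f"pics/{n}2.png",a)
E
```

```text
[ 0.5143 -0.0581  0.2048] [0.5644 0.2573 0.0625]
```

View pics/side2.png

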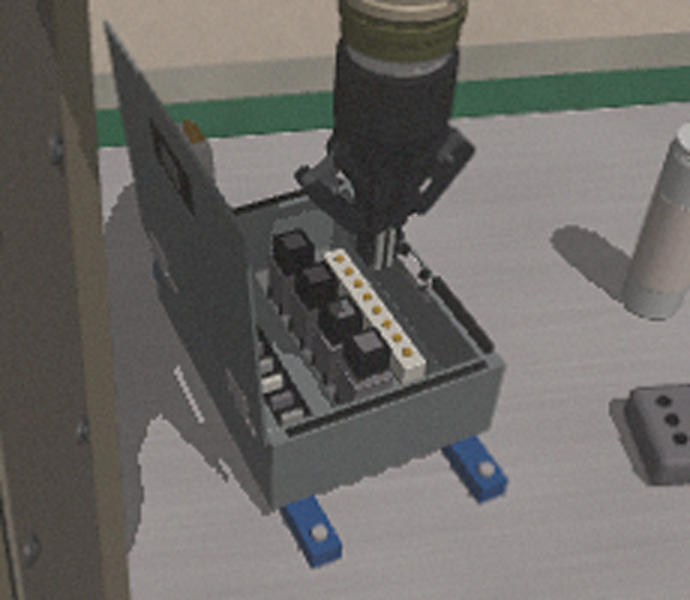

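View pics/wrist2.png

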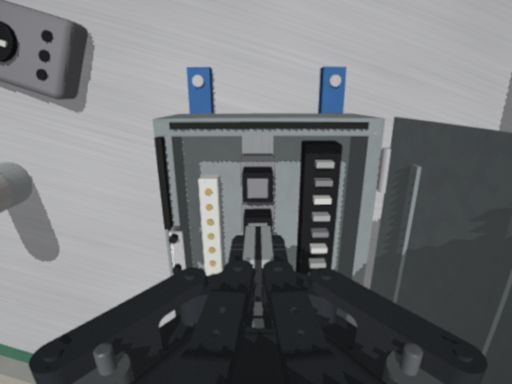

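View pics/top2.png

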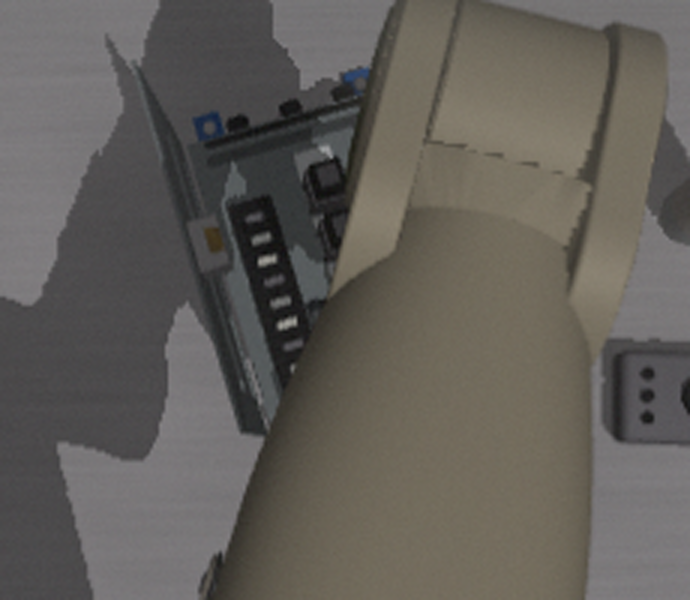

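```bash
python3 - <<'E'
from h import *
M=wristM(); p=[.5787,-.029,.2814]
for dx in(-.069,-.023):
  for z in(.102,.108):
    print(dx,z,proj("wrist",boxT(p,[[dx,-.0104,z],[dx-.014,-.0244,z],[dx+.014,.0036,z]]),M).round(1).tolist())
print(proj("wrist",[[.5143,-.0581,.2048]],M), proj("wrist",boxT(p,[[-.13,-.1,.103],[-.13,.1,.103]]),M))
a=cv2.imread("pics/wrist2.png")
cv2.imwrite("pics/w2c.png",cv2.resize(a[100:250,150:390],None,fx=3.3,fy=3.3,interpolation=cv2.INTER_CUBIC))
E
```

```text
-0.069 0.102 [[256.5, 190.8], [240.9, 176.1], [271.6, 205.1]]
-0.069 0.108 [[256.5, 192.9], [240.5, 177.9], [271.9, 207.5]]
-0.023 0.102 [[256.6, 236.2], [241.8, 222.9], [270.9, 249.0]]
-0.023 0.108 [[256.6, 239.1], [241.5, 225.7], [271.2, 252.1]]
[[256.8397 245.7869]] [[151.5492 123.6336]
 [384.541  123.4468]]
```

View pics/w2c.png

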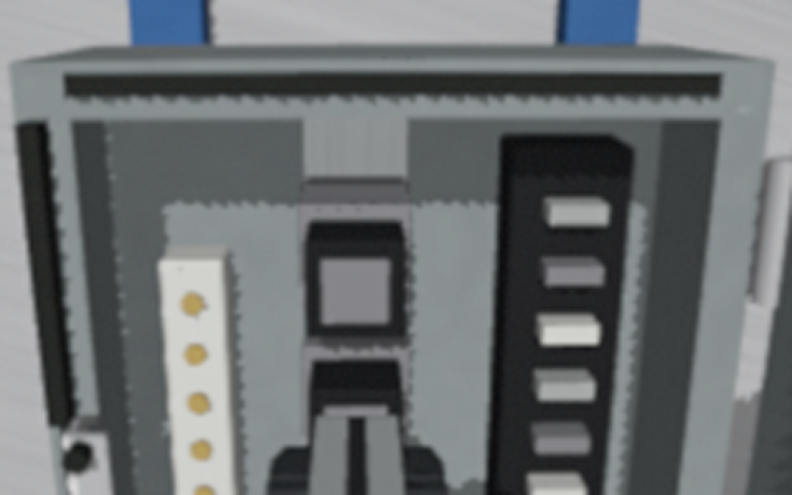

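```bash
python3 - <<'E'
import cv2,numpy as np
a=cv2.imread("pics/side1.png").astype(float)[148:212,248:312]; b=cv2.imread("pics/side0.png").astype(float)[148:212,248:312]
m=(a+b)/2
m=255*np.clip(m/150,0,1)**.5
cv2.imwrite("pics/s1g.png",cv2.resize(m.astype(np.uint8),None,fx=9,fy=9,interpolation=cv2.INTER_CUBIC))
E
```

```text
(no output)
```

View pics/s1g.png

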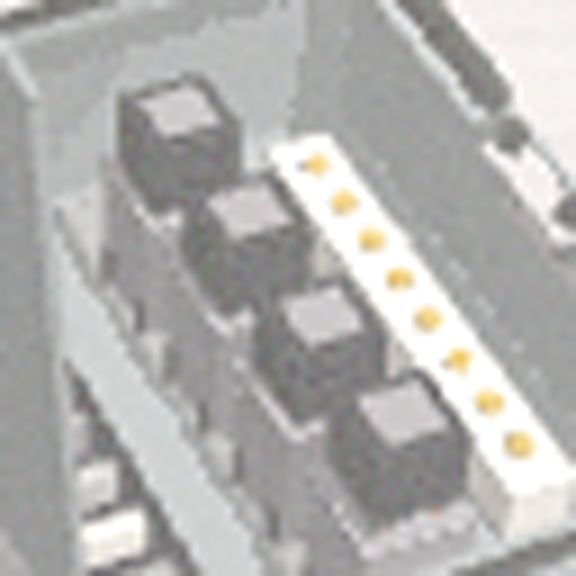

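Emit:
drive_tool(plan=[[[1.8, 0, -0.04, 0, 0, 0, 0], [1.8, 0, -0.04, 0, 0, 0, 0], [1.8, 0, -0.04, 0, 0, 0, 0], [1.6, 0, -0.04, 0, 0, 0, 0], [0.8, 0, -0.04, 0, 0, 0, 0]]])

```text
clock: 3.32
tcp_pos: [0.5141, -0.0587, 0.1296]
orientation: [0.701, -0.1, 0.699, 0.099]
wrist_force: [0.1, 0.3, -0.5]
finger_gap: -0.0
```

```bash
python3 - <<'E'
from h import *
p,R,s=cur(); print(p,s["wrist_force"])
a=env.read_camera("side")[:,:,::-1]
a=a[130:220,230:345]; a=cv2.resize(a,None,fx=6.5,fy=6.5,interpolation=cv2.INTER_CUBIC)
cv2.imwrite(f"pics/side3.png",np.clip(a*1.6,0,255))
cv2.imwrite("pics/wrist3.png",np.clip(cv2.resize(env.read_camera("wrist")[100:300,150:380,::-1],None,fx=3,fy=3)*1.4,0,255))
E
```

```text
[ 0.5141 -0.0587  0.1296] [ 0.1385  0.3179 -0.5237][ WARN:0@1.418] global loadsave.cpp:1063 imwrite_ Unsupported depth image for selected encoder is fallbacked to CV_8U.
```

View pics/side3.png

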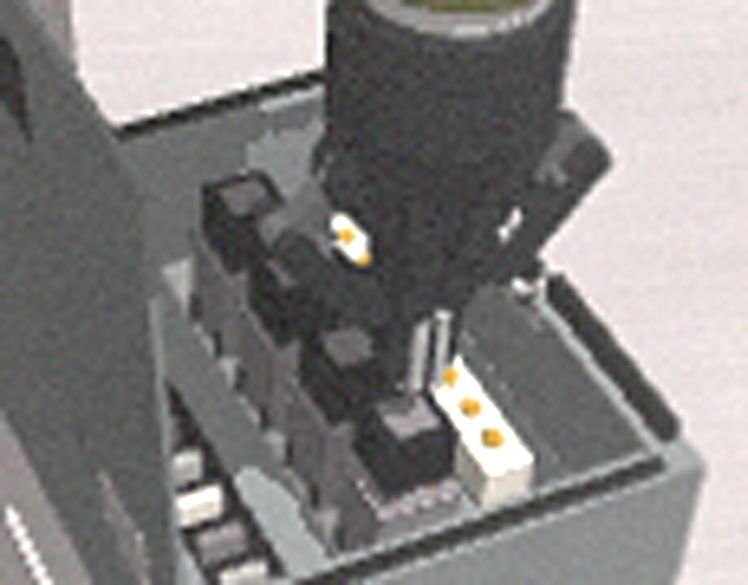

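View pics/wrist3.png

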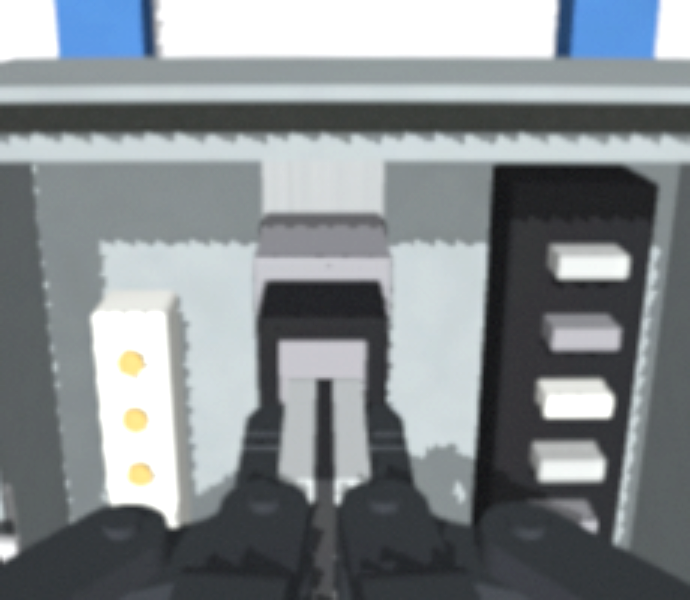

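Emit:
drive_tool(plan=[[[0.4, 0, -0.2, 0, 0, 0, 0], [0.4, 0, -0.1, 0, 0, 0, 0], [0.3, 0, 0, 0, 0, 0, 0], [0.2, 0, 0, 0, 0, 0, 0], [0.1, 0, 0, 0, 0, 0, 0]]])

```text
clock: 3.83
tcp_pos: [0.5099, -0.0594, 0.1143]
orientation: [0.7, -0.1, 0.7, 0.1]
wrist_force: [0.6, -0.5, 0.4]
finger_gap: -0.0002
```

Emit:
drive_tool(plan=[[[0.1, 0, 0, 0, 0, 0, 0], [0.1, 0, 0, 0, 0, 0, 0], [0.1, 0, 0, 0, 0, 0, 0], [0.1, 0, 0, 0, 0, 0, 0], [0.1, 0, 0, 0, 0, 0, 0]]])

```text
clock: 4.25
tcp_pos: [0.5099, -0.0593, 0.1092]
orientation: [0.7, -0.1, 0.7, 0.1]
wrist_force: [-0.4, -0.8, -1.0]
finger_gap: -0.0001
```

Emit:
drive_tool(plan=[[[0.1, 0, 0, 0, 0, 0, 0], [0.1, 0, 0, 0, 0, 0, 0], [0.05, 0, 0, 0, 0, 0, 0], [0.05, 0, 0, 0, 0, 0, 0], [0, 0, 0, 0, 0, 0, 0]]])

```text
clock: 4.67
tcp_pos: [0.5099, -0.0594, 0.107]
orientation: [0.7, -0.1, 0.7, 0.1]
wrist_force: [-1.3, 0.8, 5.4]
finger_gap: -0.0003
```

Emit:
drive_tool(plan=[[[0.1, 0, 0, 0, 0, 0, 0], [0.1, 0, 0, 0, 0, 0, 0], [0.05, 0, 0, 0, 0, 0, 0], [0, 0, 0, 0, 0, 0, 0], [0, 0, 0, 0, 0, 0, 0]]])

```text
clock: 5.08
tcp_pos: [0.5099, -0.0593, 0.1045]
orientation: [0.7, -0.1, 0.7, 0.1]
wrist_force: [-2.4, 0.6, 5.3]
finger_gap: -0.0001
```

Emit:
drive_tool(plan=[[[0.1, 0, 0, 0, 0, 0, 0], [0.05, 0, 0, 0, 0, 0, 0], [0.05, 0, 0, 0, 0, 0, 0], [0, 0, 0, 0, 0, 0, 0], [0, 0, 0, 0, 0, 0, 0]]])

```text
clock: 5.5
tcp_pos: [0.5099, -0.0594, 0.1025]
orientation: [0.7, -0.1, 0.7, 0.1]
wrist_force: [-1.3, 0.5, 5.2]
finger_gap: 0.0002
```

Emit:
drive_tool(plan=[[[0.05, 0, 0, 0, 0, 0, 0], [0.05, 0, 0, 0, 0, 0, 0], [0, 0, 0, 0, 0, 0, 0], [0, 0, 0, 0, 0, 0, 0], [0, 0, 0, 0, 0, 0, 0]]])

```text
clock: 5.92
tcp_pos: [0.5099, -0.0594, 0.102]
orientation: [0.7, -0.1, 0.7, 0.1]
wrist_force: [-3.2, 0.6, 10.1]
finger_gap: 0.0003
```

Emit:
drive_tool(plan=[[[0.05, 0, 0, 0, 0, 0, 0], [0, 0, 0, 0, 0, 0, 0], [0, 0, 0, 0, 0, 0, 0], [0, 0, 0, 0, 0, 0, 0], [0, 0, 0, 0, 0, 0, 0]]])

```text
clock: 6.33
tcp_pos: [0.5099, -0.0594, 0.102]
orientation: [0.7, -0.1, 0.7, 0.1]
wrist_force: [-4.5, -0.2, 13.5]
finger_gap: -0.0001
```

Emit:
drive_tool(plan=[[[-0.3, 0, 0, 0, 0, 0, 0], [-1, 0, 0, 0, 0, 0, 0], [-2.5, 0, 0, 0, 0, 0, 0], [-3.8, 0, 0, 0, 0, 0, 0], [-3.8, 0, 0, 0, 0, 0, 0]]])

```text
clock: 6.75
tcp_pos: [0.5088, -0.0591, 0.215]
orientation: [0.699, -0.099, 0.701, 0.1]
wrist_force: [0.8, -0.6, -0.8]
finger_gap: 0.0
```

```bash
python3 - <<'E'
import cv2
a=cv2.imread("pics/side1.png"); cv2.imwrite("pics/s1d.png",cv2.resize(a[80:260,190:290],None,fx=3.3,fy=3.3,interpolation=cv2.INTER_CUBIC))
a=cv2.imread("pics/top0.png"); cv2.imwrite("pics/t0d.png",cv2.resize(a[80:230,190:310],None,fx=4,fy=4,interpolation=cv2.INTER_CUBIC))
from h import *
p=[.5787,-.029,.2814]
def door(th,x,d,n=.003):
    c,s=np.cos(th),np.sin(th)
    return boxT(p,[[x,.104-d*c+n*s,.107+d*s+n*c]])
for th in(1.4,1.5,1.6,1.7):
    print(th,[proj(n,door(th,x,.208)).round(1).tolist() for n in("side","top") for x in(-.132,.132)])
E
```

```text
1.4 [[[275.3, 151.4]], [[224.0, 82.2]], [[272.9, 216.4]], [[235.6, 92.9]]]
1.5 [[[264.6, 153.5]], [[215.3, 83.3]], [[262.8, 219.4]], [[225.8, 95.3]]]
1.6 [[[253.7, 156.6]], [[206.4, 85.3]], [[252.5, 222.4]], [[216.0, 98.1]]]
1.7 [[[242.6, 160.7]], [[197.6, 88.1]], [[242.4, 225.5]], [[206.4, 101.3]]]
```

View pics/s1d.png

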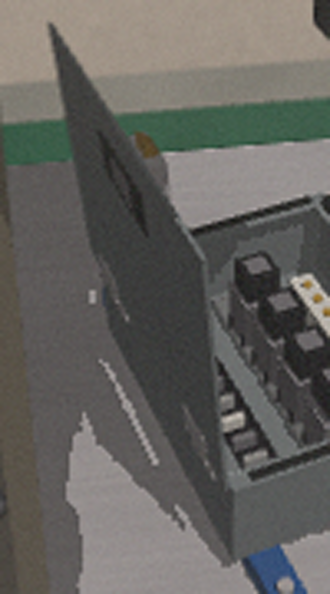

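View pics/t0d.png

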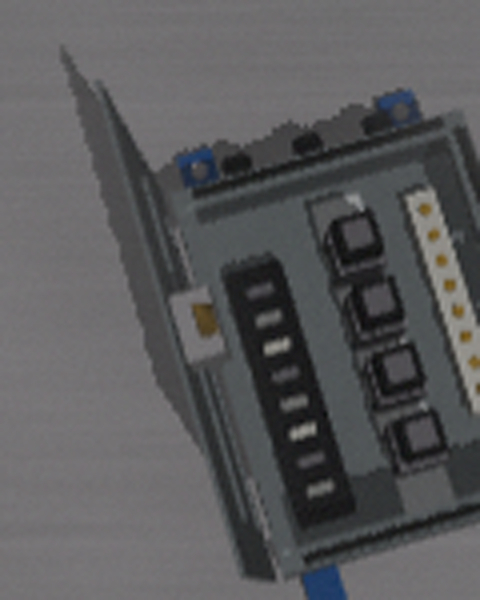

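Emit:
drive_tool(plan=[[[-4.1, 0, 0, 0, 0, 0, 0], [-4.1, 0, 0, 0, 0, 0, 0], [-4.1, 0, 0, 0, 0, 0, 0], [-4.1, 0, 0, 0, 0, 0, 0], [-3.6, 0, 0, 0, 0, 0, 0]]])

```text
clock: 7.17
tcp_pos: [0.5094, -0.0592, 0.4177]
orientation: [0.701, -0.1, 0.699, 0.099]
wrist_force: [0.8, -0.6, 0.1]
finger_gap: 0.0002
```

Emit:
drive_tool(plan=[[[0, 3.8, 1.5, 0, 0, 0, 0], [0, 3.8, 1.5, 0, 0, 0, 0], [0, 3.8, 1.5, 0, 0, 0, 0], [0, 3.8, 1.5, 0, 0, 0, 0], [0, 3.8, 1.5, 0, 0, 0, 0]]])

```text
clock: 7.58
tcp_pos: [0.5286, 0.1457, 0.415]
orientation: [0.7, -0.1, 0.7, 0.1]
wrist_force: [0.9, 0.1, -0.5]
finger_gap: -0.0
```

Emit:
drive_tool(plan=[[[0, 0, 0, 0, 0, -6.8, 0], [0, 0, 0, 0, 0, -6.8, 0], [0, 0, 0, 0, 0, -6.8, 0], [0, 0, 0, 0, 0, -6.8, 0], [0, 0, 0, 0, 0, -6.8, 0]]])

```text
clock: 8.0
tcp_pos: [0.5289, 0.1446, 0.4162]
orientation: [0.7, -0.302, 0.638, -0.111]
wrist_force: [-0.2, -0.9, -0.6]
finger_gap: 0.0003
```

```bash
cat >> h.py <<'E'
BP=[.5787,-.029,.2814]
def binv(P):
    c,s=np.cos(BP[2]),np.sin(BP[2]); P=np.asarray(P)-[BP[0],BP[1],0]
    return np.array([c*P[0]+s*P[1],-s*P[0]+c*P[1],P[2]])
def rep():
    p,R,s=cur(); m=R.as_matrix(); b=Ro.from_euler('z',BP[2]).as_matrix().T@m
    print("box tcp",binv(p)*1000,"toolx in box",b[:,0],"tooly",b[:,1],"joints",s["joint_pos"],"F",s["wrist_force"],s["clock"])
E
python3 -c "
from h import *
rep()"
```

```text
box tcp [  0.4134 180.6329 416.16  ] toolx in box [ 0.005  -0.5635 -0.8261] tooly [-0.0001  0.8261 -0.5635] joints [ 0.4273  0.3389  0.4033  1.7281 -0.5922  0.1726] F [-0.2147 -0.8534 -0.6144] 8.0
```

Emit:
drive_tool(plan=[[[0, 0, 0, 0, 0, -6.8, 0], [0, 0, 0, 0, 0, -6.8, 0], [0, 0, 0, 0, 0, -6.4, 0], [1.4, 1.8, 0, 0, 0, 0, 0], [1.4, 1.8, 0, 0, 0, 0, 0]]])

```text
clock: 8.42
tcp_pos: [0.5292, 0.1442, 0.3672]
orientation: [0.669, -0.408, 0.578, -0.228]
wrist_force: [-0.2, 0.6, 0.3]
finger_gap: 0.0003
```

Emit:
drive_tool(plan=[[[1.4, 1.8, 0, 0, 0, 0, 0], [1.4, 1.8, 0, 0, 0, 0, 0], [1.4, 1.8, 0, 0, 0, 0, 0], [0, 0, 0, 0, 0, 0, 0], [0, 0, 0, 0, 0, 0, 0]]])

```text
clock: 8.83
tcp_pos: [0.5295, 0.1402, 0.3001]
orientation: [0.668, -0.407, 0.579, -0.229]
wrist_force: [0.2, -0.3, 0.6]
finger_gap: -0.0002
```

```bash
python3 -c "
from h import *
rep()
for n in ('side','top'):
    a=env.read_camera(n)[:,:,::-1]; cv2.imwrite('pics/%s4.png'%n,cv2.resize(a[60:270,170:400],None,fx=2.8,fy=2.8))
"
```

```text
box tcp [ -0.2864 176.1898 300.1034] toolx in box [-0.     -0.8095 -0.5871] tooly [-0.0029  0.5871 -0.8095] joints [ 0.545   0.4649  0.1152  1.566  -0.8971  0.4279] F [ 0.1524 -0.3222  0.566 ] 8.8333
```

View pics/side4.png

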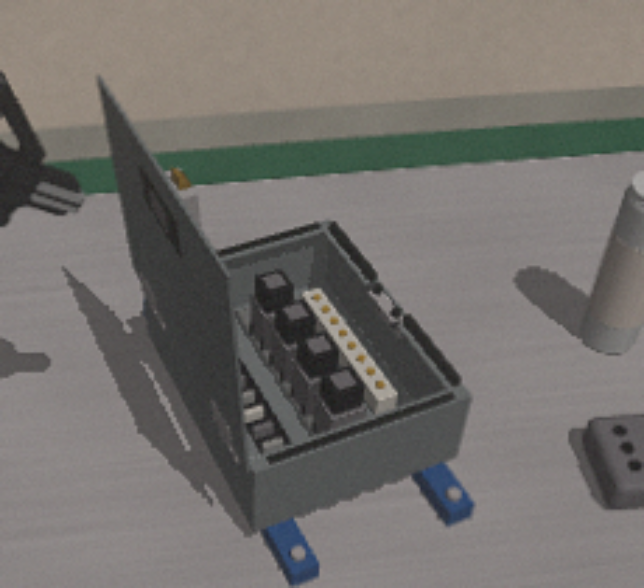

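View pics/top4.png

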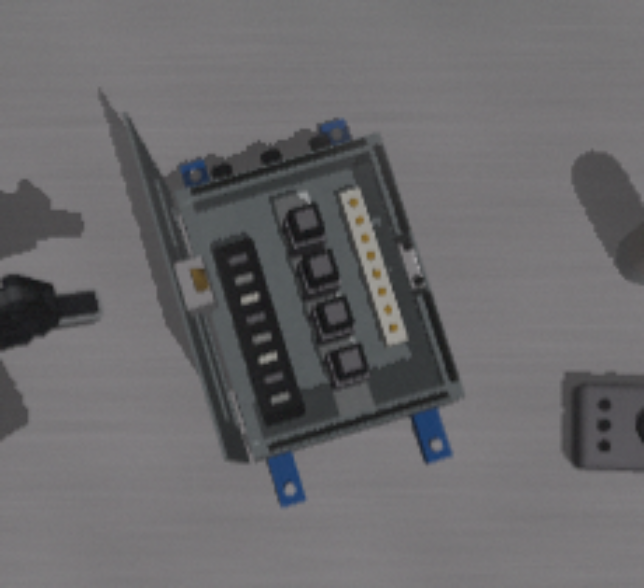

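Emit:
drive_tool(plan=[[[1.2, -0.6, 0, 0, 0, 0, 0], [1.2, -0.6, 0, 0, 0, 0, 0], [0.9, -0.4, 0, 0, 0, 0, 0], [0.5, -0.3, 0, 0, 0, 0, 0], [0.3, -0.2, 0, 0, 0, 0, 0]]])

```text
clock: 9.35
tcp_pos: [0.5431, 0.0963, 0.2949]
orientation: [0.67, -0.406, 0.578, -0.229]
wrist_force: [0.3, 0.2, -1.1]
finger_gap: 0.0001
```

Emit:
drive_tool(plan=[[[0.16, -0.12, 0, 0, 0, 0, 0], [0.16, -0.12, 0, 0, 0, 0, 0], [0.16, -0.12, 0, 0, 0, 0, 0], [0.16, -0.12, 0, 0, 0, 0, 0], [0.16, -0.12, 0, 0, 0, 0, 0]]])

```text
clock: 9.77
tcp_pos: [0.5454, 0.0875, 0.2935]
orientation: [0.669, -0.407, 0.578, -0.229]
wrist_force: [-1.5, 3.3, 2.2]
finger_gap: 0.0005
```

```bash
python3 -c "
from h import *
rep()"
```

```text
box tcp [  0.3958 121.1571 293.4598] toolx in box [ 0.002  -0.8088 -0.5881] tooly [-0.0012  0.5881 -0.8088] joints [ 0.4518  0.3981  0.0082  1.4068 -0.9231  0.2808] F [-1.4676  3.2747  2.1827] 9.7667
```

```bash
cat > plan.py <<'E'
from h import *
def pose(th,k=.6,d=.187,press=0,th0=1.61,phi0=np.radians(54)):
    phi=phi0*th/th0; al=th-phi
    n=np.array([0,np.sin(th),np.cos(th)]); u=np.array([0,-np.cos(th),np.sin(th)])
    C=np.array([0,.104,.107])+d*u+(.003-press)*n
    ax=np.array([0,-np.sin(phi),-np.cos(phi)]); ay=np.array([0,np.cos(phi),-np.sin(phi)])
    T=C+.010*ay*np.sin(al)/np.sin(.66) # shrink offset
    Rm=np.stack([ax,ay,np.cross(ax,ay)],1)
    Rw=Ro.from_euler('z',BP[2])
    return boxT(BP,T)[0],Rw*Ro.from_matrix(Rm)
E
python3 - <<'E'
from plan import *
ths=np.linspace(1.61,.11,36)
P=[pose(t) for t in ths]
print(binv(P[0][0]))
for i in range(35):
    a,b=rel(*P[i],*P[i+1])
    print(i,ths[i+1].round(2),a.round(2),b.round(2),binv(P[i+1][0])*1000)
E
```

```text
[0.     0.1203 0.2856]
0 1.57 [ 0.61 -0.52 -0.  ] [ 0.   -0.    1.44] [ -0.     112.3152 286.1748]
1 1.52 [ 0.62 -0.5   0.  ] [-0.    0.    1.44] [ -0.     104.3496 286.4361]
2 1.48 [ 0.63 -0.49  0.  ] [ 0.   -0.    1.44] [ -0.      96.3797 286.3539]
3 1.44 [ 0.63 -0.48 -0.  ] [0.   0.   1.44] [ -0.      88.4202 285.9282]
4 1.4 [ 0.64 -0.47  0.  ] [-0.    0.    1.44] [  0.      80.4857 285.1598]
5 1.35 [ 0.65 -0.46 -0.  ] [-0.    0.    1.44] [ -0.      72.591  284.0501]
6 1.31 [ 0.66 -0.45 -0.  ] [ 0.   -0.    1.44] [ -0.      64.7506 282.6011]
7 1.27 [ 0.67 -0.44  0.  ] [ 0.   -0.    1.44] [  0.      56.9791 280.8154]
8 1.22 [ 0.68 -0.42  0.  ] [-0.    0.    1.44] [  0.      49.2908 278.6964]
9 1.18 [ 0.68 -0.41  0.  ] [ 0.   -0.    1.44] [  0.      41.7    276.2478]
10 1.14 [ 0.69 -0.4  -0.  ] [-0.    0.    1.44] [  0.      34.2206 273.4741]
11 1.1 [ 0.7  -0.39 -0.  ] [ 0.   -0.    1.44] [ -0.      26.8666 270.3805]
12 1.05 [ 0.7  -0.37  0.  ] [-0.    0.    1.44] [ -0.      19.6516 266.9725]
13 1.01 [ 0.71 -0.36  0.  ] [-0.   -0.    1.44] [ -0.      12.5888 263.2565]
14 0.97 [ 0.72
[... 881 characters left out ...]
8742 197.6349]
26 0.45 [ 0.78 -0.19  0.  ] [ 0.   -0.    1.44] [ -0.     -59.8999 190.7193]
27 0.41 [ 0.78 -0.17 -0.  ] [0.   0.   1.44] [ -0.     -63.6256 183.6354]
28 0.37 [ 0.78 -0.16  0.  ] [ 0.   -0.    1.44] [ -0.     -67.0446 176.3963]
29 0.32 [ 0.79 -0.15  0.  ] [-0.    0.    1.44] [  0.     -70.1503 169.0152]
30 0.28 [ 0.79 -0.13 -0.  ] [ 0.   -0.    1.44] [  0.     -72.9371 161.5058]
31 0.24 [ 0.79 -0.12  0.  ] [-0.    0.    1.44] [  0.     -75.3996 153.8817]
32 0.2 [ 0.79 -0.1  -0.  ] [-0.    0.    1.44] [ -0.     -77.5332 146.157 ]
33 0.15 [ 0.8  -0.09  0.  ] [-0.   -0.    1.44] [ -0.     -79.334  138.3458]
34 0.11 [ 0.8  -0.08  0.  ] [0.   0.   1.44] [  0.     -80.7984 130.4626]
```

Emit:
drive_tool(plan=[[[0.4, -0.2, 0, 0, 0, 0.7, 0], [0.7, -0.4, 0, 0, 0, 1.5, 0], [0.7, -0.4, 0, 0, 0, 1.4, 0], [0.7, -0.4, 0, 0, 0, 1.4, 0], [0.7, -0.4, 0, 0, 0, 1.5, 0]]])

```text
clock: 10.18
tcp_pos: [0.5559, 0.0523, 0.288]
orientation: [0.682, -0.373, 0.6, -0.19]
wrist_force: [-1.0, 1.9, 2.7]
finger_gap: -0.0
```

```bash
python3 -c "
from h import *
rep()
for n in ('side','top'):
    a=env.read_camera(n)[:,:,::-1]; cv2.imwrite('pics/%s5.png'%n,cv2.resize(a[60:270,170:400],None,fx=2.8,fy=2.8))
"
```

```text
box tcp [  0.6722  84.4285 288.0054] toolx in box [ 0.0029 -0.7362 -0.6767] tooly [-0.0009  0.6767 -0.7362] joints [ 0.3483  0.3169 -0.0489  1.2733 -0.8254  0.0946] F [-1.0427  1.9299  2.7207] 10.1833
```

View pics/side5.png

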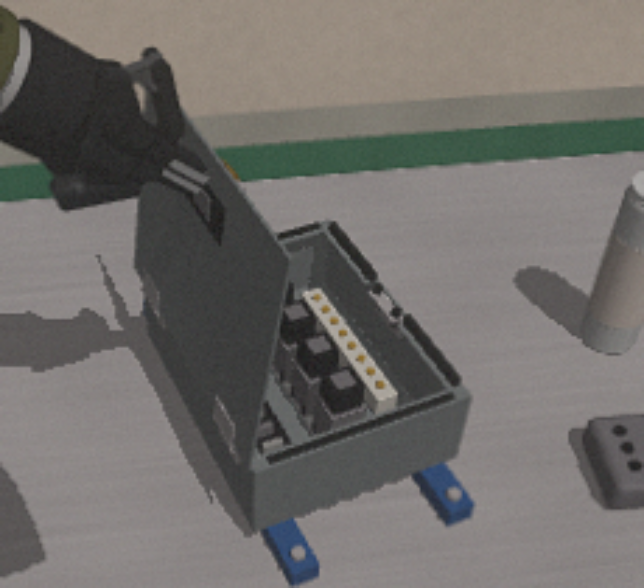

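View pics/top5.png

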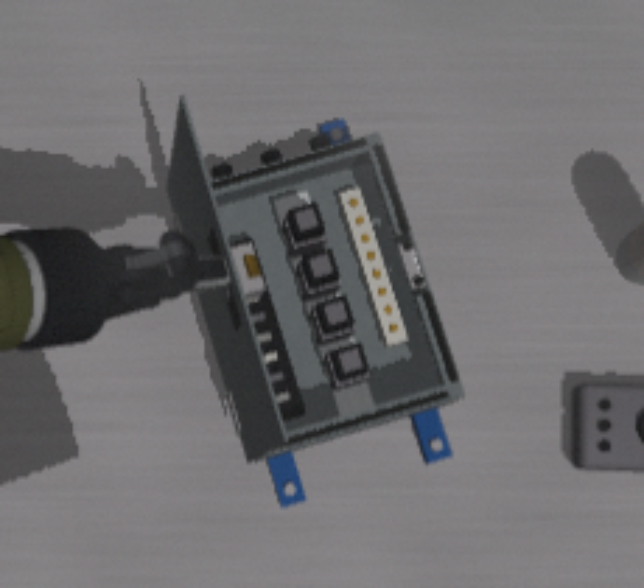

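Emit:
drive_tool(plan=[[[0.7, -0.4, 0, 0, 0, 1.4, 0], [0.7, -0.4, 0, 0, 0, 1.4, 0], [0.7, -0.4, 0, 0, 0, 1.5, 0], [0.7, -0.4, 0, 0, 0, 1.4, 0], [0.7, -0.4, 0, 0, 0, 1.5, 0]]])

```text
clock: 10.7
tcp_pos: [0.5663, 0.0152, 0.2768]
orientation: [0.692, -0.335, 0.623, -0.147]
wrist_force: [0.3, 0.9, 2.6]
finger_gap: -0.0001
```

Emit:
drive_tool(plan=[[[0.7, -0.4, 0, 0, 0, 1.4, 0], [0.7, -0.4, 0, 0, 0, 1.4, 0], [0.7, -0.4, 0, 0, 0, 1.5, 0], [0.7, -0.4, 0, 0, 0, 1.4, 0], [0.7, -0.4, 0, 0, 0, 1.5, 0]]])

```text
clock: 11.12
tcp_pos: [0.5763, -0.0202, 0.2603]
orientation: [0.699, -0.295, 0.643, -0.103]
wrist_force: [0.1, 2.1, -0.4]
finger_gap: 0.0002
```

```bash
python3 -c "
from h import *
rep()"
```

```text
box tcp [  0.1584   9.076  260.3328] toolx in box [ 0.0004 -0.5444 -0.8388] tooly [-0.0025  0.8388 -0.5444] joints [ 0.1056  0.2376 -0.1054  1.1143 -0.5656 -0.2114] F [ 0.1039  2.0947 -0.3736] 11.1167
```

Emit:
drive_tool(plan=[[[0.72, -0.35, 0, 0, 0, 1.4, 0], [0.72, -0.34, 0, 0, 0, 1.4, 0], [0.73, -0.32, 0, 0, 0, 1.5, 0], [0.74, -0.31, 0, 0, 0, 1.4, 0], [0.74, -0.3, 0, 0, 0, 1.4, 0]]])

```text
clock: 11.53
tcp_pos: [0.5854, -0.0515, 0.237]
orientation: [0.704, -0.254, 0.66, -0.06]
wrist_force: [-0.0, 2.0, -0.3]
finger_gap: 0.0
```

Emit:
drive_tool(plan=[[[0.75, -0.28, 0, 0, 0, 1.4, 0], [0.75, -0.27, 0, 0, 0, 1.4, 0], [0.76, -0.26, 0, 0, 0, 1.5, 0], [0.76, -0.24, 0, 0, 0, 1.4, 0], [0.76, -0.23, 0, 0, 0, 1.4, 0]]])

```text
clock: 11.95
tcp_pos: [0.5928, -0.0771, 0.2073]
orientation: [0.706, -0.213, 0.675, -0.016]
wrist_force: [0.5, 0.6, -0.6]
finger_gap: -0.0002
```

```bash
python3 -c "
from h import *
rep()
for n in ('side',):
    a=env.read_camera(n)[:,:,::-1]; cv2.imwrite('pics/%s6.png'%n,cv2.resize(a[60:270,170:400],None,fx=2.8,fy=2.8))
"
```

```text
box tcp [  0.1691 -50.1267 207.3459] toolx in box [-0.0006 -0.3225 -0.9466] tooly [-0.002   0.9466 -0.3225] joints [-0.1136  0.2769 -0.1052  1.0589 -0.3025 -0.4166] F [ 0.5038  0.6439 -0.6287] 11.95
```

View pics/side6.png

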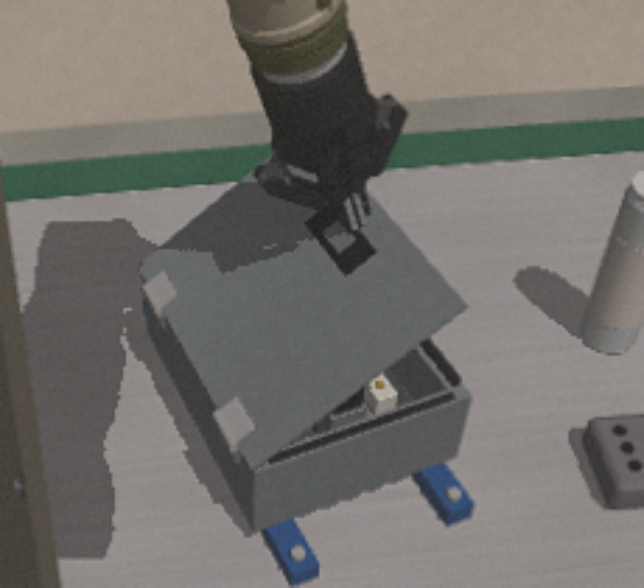

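Emit:
drive_tool(plan=[[[0.77, -0.22, 0, 0, 0, 1.4, 0], [0.77, -0.2, 0, 0, 0, 1.4, 0], [0.78, -0.19, 0, 0, 0, 1.5, 0], [0.78, -0.17, 0, 0, 0, 1.4, 0], [0.78, -0.16, 0, 0, 0, 1.4, 0]]])

```text
clock: 12.42
tcp_pos: [0.5987, -0.0963, 0.1728]
orientation: [0.707, -0.17, 0.686, 0.028]
wrist_force: [0.1, -0.3, -0.2]
finger_gap: -0.0002
```

Emit:
drive_tool(plan=[[[0.78, -0.15, 0, 0, 0, 1.4, 0], [0.7, -0.13, 0, 0, 0, 1.4, 0], [0.6, -0.1, 0, 0, 0, 1.5, 0], [0.6, -0.1, 0, 0, 0, 1.4, 0], [0.5, -0.08, 0, 0, 0, 1.4, 0]]])

```text
clock: 12.83
tcp_pos: [0.6016, -0.1065, 0.1423]
orientation: [0.703, -0.127, 0.696, 0.072]
wrist_force: [0.5, -0.0, 0.3]
finger_gap: -0.0001
```

```bash
python3 -c "
from h import *
rep()
for n in ('side',):
    a=env.read_camera(n)[:,:,::-1]; cv2.imwrite('pics/%s7.png'%n,cv2.resize(a[60:270,170:400],None,fx=2.8,fy=2.8))
"
```

```text
box tcp [  0.4444 -80.8497 142.2932] toolx in box [-0.0001 -0.0793 -0.9968] tooly [-0.0015  0.9968 -0.0793] joints [-0.2733  0.3909 -0.0657  1.0723 -0.0675 -0.5575] F [ 0.5073 -0.0016  0.2518] 12.8333
```

View pics/side7.png

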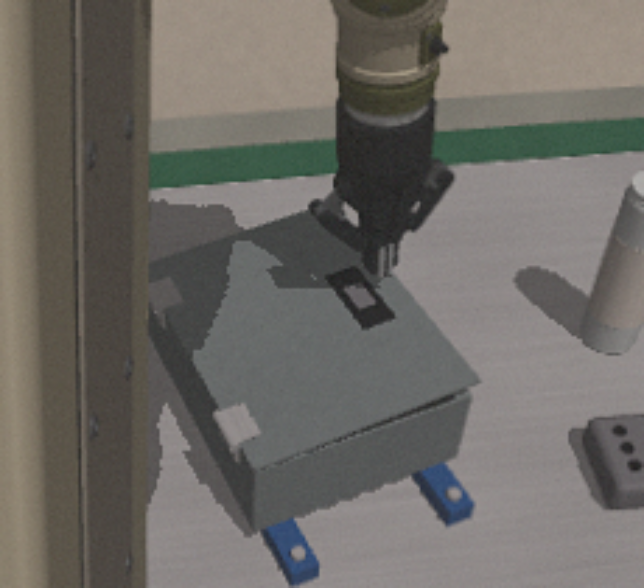

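Emit:
drive_tool(plan=[[[0.3, 0, 0, 0, 0, 1.5, 0], [0.3, 0, 0, 0, 0, 1.5, 0], [0.3, 0, 0, 0, 0, 1.5, 0], [0.2, 0, 0, 0, 0, 0, 0], [0.2, 0, 0, 0, 0, 0, 0]]])

```text
clock: 13.3
tcp_pos: [0.6019, -0.1072, 0.1297]
orientation: [0.7, -0.101, 0.7, 0.098]
wrist_force: [0.6, -0.3, -0.6]
finger_gap: 0.0002
```

Emit:
drive_tool(plan=[[[0.2, 0, 0, 0, 0, 0, 0], [0.2, 0, 0, 0, 0, 0, 0], [0.1, 0, 0, 0, 0, 0, 0], [0.1, 0, 0, 0, 0, 0, 0], [0, 0, 0, 0, 0, 0, 0]]])

```text
clock: 13.72
tcp_pos: [0.6017, -0.1065, 0.1239]
orientation: [0.7, -0.101, 0.7, 0.099]
wrist_force: [-0.5, -0.5, 0.1]
finger_gap: -0.0003
```

Emit:
drive_tool(plan=[[[0.1, 0, 0, 0, 0, 0, 0], [0.1, 0, 0, 0, 0, 0, 0], [0.1, 0, 0, 0, 0, 0, 0], [0, 0, 0, 0, 0, 0, 0], [0, 0, 0, 0, 0, 0, 0]]])

```text
clock: 14.13
tcp_pos: [0.602, -0.1068, 0.1214]
orientation: [0.7, -0.101, 0.7, 0.099]
wrist_force: [-0.1, 1.5, 3.4]
finger_gap: -0.0
```

Emit:
drive_tool(plan=[[[0.1, 0, 0, 0, 0, 0, 0], [0.1, 0, 0, 0, 0, 0, 0], [0.1, 0, 0, 0, 0, 0, 0], [0, 0, 0, 0, 0, 0, 0], [0, 0, 0, 0, 0, 0, 0]]])

```text
clock: 14.55
tcp_pos: [0.602, -0.107, 0.1191]
orientation: [0.701, -0.101, 0.699, 0.098]
wrist_force: [-1.3, 0.3, 7.5]
finger_gap: -0.0001
```

Emit:
drive_tool(plan=[[[0.05, 0, 0, 0, 0, 0, 0], [0.05, 0, 0, 0, 0, 0, 0], [0.05, 0, 0, 0, 0, 0, 0], [0.05, 0, 0, 0, 0, 0, 0], [0, 0, 0, 0, 0, 0, 0]]])

```text
clock: 14.97
tcp_pos: [0.6021, -0.1071, 0.1177]
orientation: [0.701, -0.101, 0.699, 0.098]
wrist_force: [-3.3, 1.0, 9.6]
finger_gap: -0.0002
```

Emit:
drive_tool(plan=[[[0.05, 0, 0, 0, 0, 0, 0], [0.05, 0, 0, 0, 0, 0, 0], [0.05, 0, 0, 0, 0, 0, 0], [0.05, 0, 0, 0, 0, 0, 0], [0, 0, 0, 0, 0, 0, 0]]])

```text
clock: 15.38
tcp_pos: [0.6019, -0.107, 0.1143]
orientation: [0.7, -0.101, 0.7, 0.098]
wrist_force: [0.7, 0.5, -1.0]
finger_gap: 0.0001
```

Emit:
drive_tool(plan=[[[0.05, 0, 0, 0, 0, 0, 0], [0.05, 0, 0, 0, 0, 0, 0], [0, 0, 0, 0, 0, 0, 0], [0, 0, 0, 0, 0, 0, 0], [0, 0, 0, 0, 0, 0, 0]]])

```text
clock: 15.8
tcp_pos: [0.6017, -0.1068, 0.1127]
orientation: [0.7, -0.101, 0.7, 0.099]
wrist_force: [0.8, 0.4, -0.6]
finger_gap: -0.0003
```

Emit:
drive_tool(plan=[[[0.05, 0, 0, 0, 0, 0, 0], [0.05, 0, 0, 0, 0, 0, 0], [0, 0, 0, 0, 0, 0, 0], [0, 0, 0, 0, 0, 0, 0], [0, 0, 0, 0, 0, 0, 0]]])

```text
clock: 16.22
tcp_pos: [0.6018, -0.1069, 0.112]
orientation: [0.7, -0.101, 0.7, 0.099]
wrist_force: [-0.6, 0.1, -0.1]
finger_gap: -0.0
```

Emit:
drive_tool(plan=[[[0.05, 0, 0, 0, 0, 0, 0], [0.05, 0, 0, 0, 0, 0, 0], [0, 0, 0, 0, 0, 0, 0], [0, 0, 0, 0, 0, 0, 0], [0, 0, 0, 0, 0, 0, 0]]])

```text
clock: 16.63
tcp_pos: [0.6018, -0.1069, 0.1116]
orientation: [0.7, -0.101, 0.7, 0.098]
wrist_force: [-2.2, 0.5, 5.1]
finger_gap: 0.0001
```

Emit:
drive_tool(plan=[[[0.05, 0, 0, 0, 0, 0, 0], [0.05, 0, 0, 0, 0, 0, 0], [0, 0, 0, 0, 0, 0, 0], [0, 0, 0, 0, 0, 0, 0], [0, 0, 0, 0, 0, 0, 0]]])

```text
clock: 17.05
tcp_pos: [0.6019, -0.1069, 0.1116]
orientation: [0.701, -0.101, 0.699, 0.098]
wrist_force: [-5.2, 0.4, 10.5]
finger_gap: -0.0003
```

Emit:
drive_tool(plan=[[[0.05, 0, 0, 0, 0, 0, 0], [0, 0, 0, 0, 0, 0, 0], [0.05, 0, 0, 0, 0, 0, 0], [0, 0, 0, 0, 0, 0, 0], [0, 0, 0, 0, 0, 0, 0]]])

```text
clock: 17.47
tcp_pos: [0.6018, -0.1069, 0.1115]
orientation: [0.701, -0.101, 0.699, 0.098]
wrist_force: [-5.7, 1.6, 14.7]
finger_gap: 0.0
```

Emit:
drive_tool(plan=[[[-0.1, 0, 0, 0, 0, 0, 0], [-0.1, 0, 0, 0, 0, 0, 0], [-0.3, 0, 0, 0, 0, 0, 0], [0, 0, 0, 0, 0, 0, 0], [0, 0, 0, 0, 0, 0, 0]]])

```text
clock: 17.88
tcp_pos: [0.6019, -0.1069, 0.1138]
orientation: [0.7, -0.101, 0.7, 0.099]
wrist_force: [-0.5, 0.8, -0.3]
finger_gap: -0.0001
```

Emit:
drive_tool(plan=[[[0, 0, 0, 0, 0, 0, 0], [0.1, 0, 0, 0, 0, 0, 0], [0.05, 0, 0, 0, 0, 0, 0], [0, 0, 0, 0, 0, 0, 0], [0, 0, 0, 0, 0, 0, 0]]])

```text
clock: 18.3
tcp_pos: [0.6017, -0.1068, 0.1123]
orientation: [0.7, -0.101, 0.7, 0.099]
wrist_force: [-0.3, -0.3, 1.6]
finger_gap: 0.0
```

Emit:
drive_tool(plan=[[[0.03, 0, 0, 0, 0, 0, 0], [0.03, 0, 0, 0, 0, 0, 0], [0, 0, 0, 0, 0, 0, 0], [0, 0, 0, 0, 0, 0, 0], [0, 0, 0, 0, 0, 0, 0]]])

```text
clock: 18.72
tcp_pos: [0.6018, -0.1069, 0.1119]
orientation: [0.7, -0.101, 0.7, 0.099]
wrist_force: [-0.3, 0.2, 0.1]
finger_gap: -0.0003
```

Emit:
drive_tool(plan=[[[-0.5, 0, 0, 0, 0, 0, 0], [-2, 0, 0, 0, 0, 0, 0], [-4, 0, 0, 0, 0, 0, 0], [-4, 0, 0, 0, 0, 0, 0], [-4, 0, 0, 0, 0, 0, 0]]])

```text
clock: 19.13
tcp_pos: [0.6011, -0.1062, 0.2586]
orientation: [0.7, -0.101, 0.7, 0.099]
wrist_force: [1.0, -0.7, 0.8]
finger_gap: -0.0
```

Emit:
drive_tool(plan=[[[-3.5, 0, -1, 0, 0, 0, 0], [-3.5, 0, -1, 0, 0, 0, 0], [0, 0, 0, 0, 0, 0, 0], [0, 0, 0, 0, 0, 0, 0], [0, 0, 0, 0, 0, 0, 0]]])

```text
clock: 19.55
tcp_pos: [0.5824, -0.1118, 0.3269]
orientation: [0.7, -0.101, 0.7, 0.098]
wrist_force: [-0.1, -0.2, -0.8]
finger_gap: -0.0001
```

```bash
python3 -c "
from h import *
rep()
for n in ('side','top','wrist'):
    a=env.read_camera(n)[:,:,::-1]
    cv2.imwrite('pics/%s8.png'%n,a)
    if n=='side': cv2.imwrite('pics/side8c.png',cv2.resize(a[120:270,210:350],None,fx=4,fy=4,interpolation=cv2.INTER_CUBIC))
for th in (-.01,.01,.03,.06):
    q=[[x,.104-.208*np.cos(th)+.003*np.sin(th),.107+.208*np.sin(th)+.003*np.cos(th)] for x in(-.132,.132)]
    print(th,((proj('side',boxT(BP,q))-[210,120])*4).round(0).tolist(),proj('wrist',boxT(BP,q),wristM()).round(1).tolist())
"
```

```text
box tcp [-19.4162 -80.5618 326.9149] toolx in box [ 0.0006 -0.0037 -1.    ] tooly [-0.0016  1.     -0.0037] joints [-0.3235  0.3463  0.3246  1.5465 -0.0027 -0.6066] F [-0.0968 -0.1639 -0.7706] 19.55
-0.01 [[519.0, 318.0], [312.0, 62.0]] [[238.9, 69.1], [242.2, 262.4]]
0.01 [[520.0, 313.0], [312.0, 57.0]] [[238.7, 68.8], [242.0, 264.0]]
0.03 [[521.0, 308.0], [312.0, 52.0]] [[238.6, 68.4], [242.0, 265.6]]
0.06 [[523.0, 301.0], [312.0, 45.0]] [[238.5, 67.8], [242.0, 268.1]]
```

View pics/side8c.png

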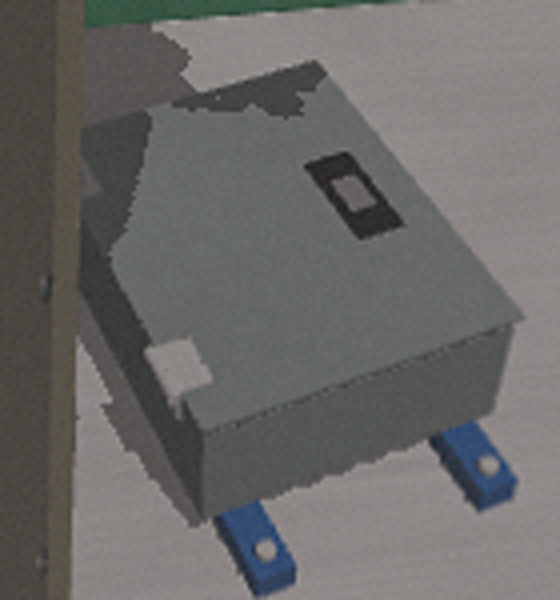

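View pics/wrist8.png

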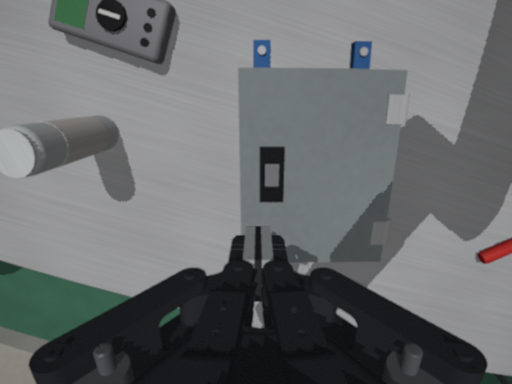

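View pics/side8.png

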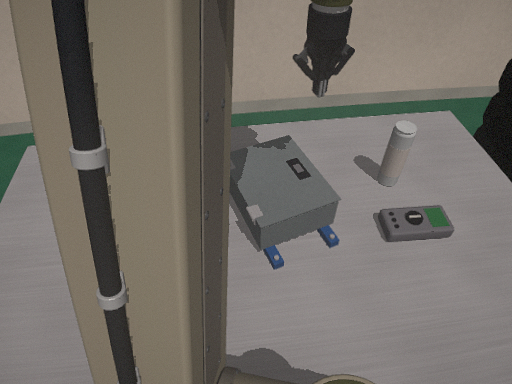

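```bash
python3 -c "
from workcell import env
print(env.hand_in())"
```

```text
the job is handed in; nothing more can be done
None
```

The loose relay is pressed home and the door is shut. The job is handed in; no verdict was reported. I inferred that the bolt snapped in from force and height and did not see it directly.

- **Relay:** The loose one was the relay nearest the robot. The pictures left this unclear, so I confirmed it by touch: the fingers met its top at about z = 107 mm. It slid down at about 5 N and stopped hard at z = 102.0 mm. The force there rose to 13.5 N with no further movement.
- **Door:** I swung it over from about 1.61 rad at roughly 0.5 rad/s with only a few newtons. The bolt's resistance built up to about 10 N, then dropped to zero. The door then came against a hard stop at a face height of 111.5 mm, and I pressed it there with 15 N.
- **Last checks:** After I backed off, a light second touch found the door still down, at about 112 mm. The final pictures show it closed at about 0 rad (latched range -0.018 to 0.024 rad). The arm touched nothing, about 21 cm above the door, at 19.7 s. The arm did not go near the bench items. In the last pictures the multimeter and spray can were where they started; the screwdriver was only partly in view and the socket was out of view.
- **Disagreements:** The wrist camera and my fitted box position differed by about 4 mm. Two of my rim-corner readings in the side picture were also about 2 pixels off the fit. I put the difference down to calibration and reading error and relied on touch.

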